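Release the thick mailing tube from its dispenser

ROBOT

A 7-joint arm with a two-finger parallel gripper is mounted at the origin on the work surface. World frame = base frame: x ahead of the robot, y to its left, z up, the work surface at z = 0. Lengths are in m, angles in rad, forces in N, time in s.
With the tool pointing down it reaches from about 0.35 to 0.9 m from the base axis. Payload 19.9 kg.
Tool frame: the origin (TCP) lies midway between the tips of the shut fingers; the grasp point (between the pads) lies 19 mm behind it; y points along the fingers, z is the direction in which the jaws open and shut, and the axes are right-handed (so a half turn about y gives the same grasp; the last joint's range is limited). The gripper opens to 94 mm and grips with 3 to 60 N. Pads are 16 mm wide; open, the fingers measure 119 mm over their backs; the gripper's body (75 mm by 177 mm) begins 78 mm behind the grasp point.
Start: joints at [1.091, 0.417, -0.01, 1.614, 0.005, 1.111, -0.053], TCP at [0.266, -0.566, 0.205] pointing down, gripper open.
Joint ranges: [-2.81, 2.81], [-0.39, 2.02], [-1.27, 1.25], [0.06, 2.57], [-1.19, 4.33], [0.19, 2], [-2.82, 2.82]. Speed limits (rad/s): [1.89, 1.89, 2.39, 2.39, 3.01, 3.01, 3.01].

INTERFACE

Orientations are given as a rotation vector (axis times angle).
In Python, from station import bot gives the robot as it stands.
- The arm moves only by the tool send_rows, never from a script. Its argument "plan" is a list of rows, each an object of numbers: "tx", "ty", "tz": the shift along the tool's x, y, z in cm; "turn": the turn about the tool's y in degrees; "grip": the closure, from -1 (fully open) to 1 (shut). A call has 1 to 5 rows; each row is the pose to reach, as a shift and turn from the pose commanded when the call began, along the tool's axes at that moment; what a row does not reach only later rows make up. A row lasts 1/8 s, in which the tool goes at most 62.5 mm and 10.7 degrees, less where a joint would pass 70% of its speed; a pose out of reach is approached as far as the arm can. A call with a gripper value outside its range is refused whole. The fingers move at their own pace and stop on an object; "newtons" is the grip in N (left out, the last holds). Time passes only in rows, so rows that repeat a pose let the fingers close. It gives the time, the measured TCP pose, the force and the opening at its end, in the units of the state.
- bot.state(): the state, without advancing time (a new reading comes with each control period).
- bot.capture(name): name is "side" or "top"; returns the picture (480x640x3 uint8, red, green, blue); there is no depth.
- bot.calibration(name): a dict with "intrinsics" (3x3 intrinsics, pixels), "eye" and "attitude" of the camera in the world. Camera axes: x right, y up, looking along -z (the intrinsics and any distortion apply to the point x, -y, -z); pixel columns grow to the right and rows downward; lengths in m; the calibration is good to about 2 mm. A picture is of the moment at which its call begins. calibration takes no time and is no camera call.
- bot.sign_off(): hands the job in, once; it reports no verdict.
The state is a dict: "t": time; "joints": joint angles; "dq": joint speeds; "joint_efforts": joint torques, N m; "ee_pos": TCP position; "orientation": TCP orientation; "force": force on the tool from outside, world axes, zero at the start; "wrist_torque": the same for the moment, N m; "opening": opening from 0.0 (shut) to 1.0 (fully open).
Only numpy, scipy, OpenCV 4.12 (cv2) and the standard library are available. Lean on these libraries where they do the work, as an engineer would, in place of code of your own. Each camera call takes 0.05 s, during which the arm holds its last target.

TASK

Two gravity dispensers on the packing bench each hold one cardboard mailing tube behind a gate. Press down the paddle of the rocking lever on the dispenser with the thick tube, keep it down until the tube has rolled out under the raised gate to the bottom of its lane, then let the lever go so that the gate shuts behind it. Do not touch the tubes or lift anything, and leave the other dispenser and the things standing around alone.

Things in the scene. Friction and masses are not known exactly. Their poses are not given: they have to be found in the camera images.
- thick_dispenser: fixed grey metal dispenser of the thick tube, else like the thin one. Base 300 x 130 mm; origin under its centre, z up, x down the lane (away from the robot within 17 deg). Open-topped lane, 261 x 110 mm inside, slopes down 10 deg to a stop wall at +x; white floor 55 mm high over the origin, walls 29 mm above it. Lever axle across the lane at x -110, z 130 mm, between posts 144 mm high, 121 mm apart
- thick_paddle (a point): centre of the top of the black press paddle of the thick tube's lever: flat plate 44 x 44 x 8 mm on the robot's side of the axle, 100 mm from it, overhanging the dispenser's back, free space under it. At rest level at dispenser x -210, y 0, z 134 mm; it sinks 39 mm to the stop. Pressing takes about 2 N at first, about 5 N at the stop
- thick_gate (a point): point midway between the lower ends of the fork-shaped metal gate: two flat prongs 10 mm wide, 3 mm thick, 50 mm apart, 74 mm long, hanging from the lever's other end, 140 mm beyond the axle, over the lane. At rest at dispenser x 30, z 58 mm, 8 mm above the lane floor; at full press it stands 60 mm higher
- thick_lever (a joint): lever of the thick tube's dispenser, rad: 0 = at rest, gate shut; grows as the paddle is pressed, stop at 0.40. A spring shuts it again when let go
- thick_tube: loose cardboard mailing tube, white end caps, the thick one: 52 mm diameter, 100 mm long, lying across the lane behind the gate. Origin at its centre, y along its axis. Held, its centre is at dispenser x 2, z 81 mm; it rolls under the gate by itself once the lever is past about 0.29 rad. Rolled out, it lies against the stop wall, centre near x 105, z 63 mm
- thin_dispenser: fixed grey metal dispenser of the thin tube, else like the thick one. Base 300 x 130 mm; origin under its centre, z up, x down the lane (away from the robot within 17 deg). Open-topped lane, 261 x 110 mm inside, slopes down 10 deg to a stop wall at +x; white floor 55 mm high over the origin, walls 29 mm above it. Lever axle across the lane at x -110, z 130 mm, between posts 144 mm high, 121 mm apart
- thin_paddle (a point): centre of the top of the black press paddle of the thin tube's lever: flat plate 44 x 44 x 8 mm on the robot's side of the axle, 100 mm from it, overhanging the dispenser's back, free space under it. At rest level at dispenser x -210, y 0, z 134 mm; it sinks 39 mm to the stop. Pressing takes about 2 N at first, about 5 N at the stop
- thin_lever (a joint): lever of the thin tube's dispenser, rad: 0 = at rest, gate shut; grows as the paddle is pressed, stop at 0.40. A spring shuts it again when let go
- thin_tube: loose cardboard mailing tube, white end caps, the thin one: 24 mm diameter, 100 mm long, lying across the lane behind the gate. Origin at its centre, y along its axis. Held, its centre is at dispenser x 16, z 65 mm; it rolls under the gate by itself once the lever is past about 0.11 rad. It must stay where it is
- tape_roll: bystander: roll of brown packing tape lying flat, 90 mm across, 48 mm high; origin under its centre
- bird_figurine: bystander: blue glazed figurine, 52 mm across, 88 mm tall; origin under its centre
- pin_jar: bystander: small jar with a black cap, 44 mm across, 50 mm tall, standing between the two dispensers; origin under its centre
Things that resemble listed ones, but are neither listed nor needed, are in the scene too. What is shaped like the thick_tube but pink or yellow is not meant.

How it is judged:
By the outcome, as a careful person would: the job done as asked, in the order asked, and still so for the second after the job is handed in, with the robot touching nothing.
It also fails if it takes over 32 s, if anything falls off the work surface, if the arm or the gripper's body presses on something with over 40 N, if the wrist force passes 120 N, or if a joint passes its speed limit or range.

## Working session

There is one attempt and no reset: what is moved stays moved. The work goes in short steps, Python scripts to look and compute and a tool call to move; the robot and the scene stay as the last step left them, time stands still between calls to the robot, and variables do not carry over. Pictures are saved under pics/ and viewed, and the job is handed in when it is done.

Besides the shell and the picture viewer there is one more tool, called after "Emit:" by a JSON object that holds its "fn" and its "kwargs", one argument or row to a line. send_rows: Moves the arm, as the interface text tells. Its arguments: {"type":"object","properties":{"plan":{"type":"array"},"newtons":{"type":"number"}},"required":["plan"]}

```bash
ls; mkdir -p pics
python3 - <<'E'
from station import bot
import cv2
s=bot.state();print({k:(v if not hasattr(v,'round') else v) for k,v in s.items()})
for n in("side","top"):
    c=bot.calibration(n);print(n,c)
    cv2.imwrite(f"pics/{n}0.png",bot.capture(n)[:,:,::-1])
E
```

```text
pics
{'t': 0.0, 'joints': array([ 1.09049193,  0.41797593, -0.0102831 ,  1.61418473,  0.00469981,
        1.11068237, -0.05300244]), 'dq': array([ 8.58552134e-04, -1.15592614e-03, -9.85631992e-04,  6.77426966e-05,
        1.32577722e-03, -7.56705562e-04, -9.93705059e-04]), 'joint_efforts': array([ 2.38675915e-03, -8.51245379e+01,  6.39981218e-01, -4.25990367e+01,
       -4.88027791e-02,  1.88320986e-02,  1.84015994e-04]), 'ee_pos': array([ 0.26535169, -0.56545417,  0.20481972]), 'orientation': array([-0.44157381,  1.97981918, -1.97744341]), 'force': array([ 0.12057947, -0.42249623,  0.32635668]), 'wrist_torque': array([-0.00140229,  0.00410632,  0.00038037]), 'opening': 0.9971690326328351}
side {'intrinsics': array([[502.21152176,   0.        , 331.65222713],
       [  0.        , 502.21152176, 233.26635932],
       [  0.        ,   0.        ,   1.        ]]), 'eye': array([0.33536762, 1.08373263, 0.75161559]), 'attitude': array([ 0.18548156, -1.49027378, -2.56212832])}
top {'intrinsics': array([[602.37276024,   0.        , 326.44257177],
       [  0.        , 602.37276024, 237.61590313],
       [  0.        ,   0.        ,   1.        ]]), 'eye': array([0.31631688, 0.02126552, 1.39302296]), 'attitude': array([ 0.16553647, -0.16529862, -1.55176649])}
```

View pics/side0.png

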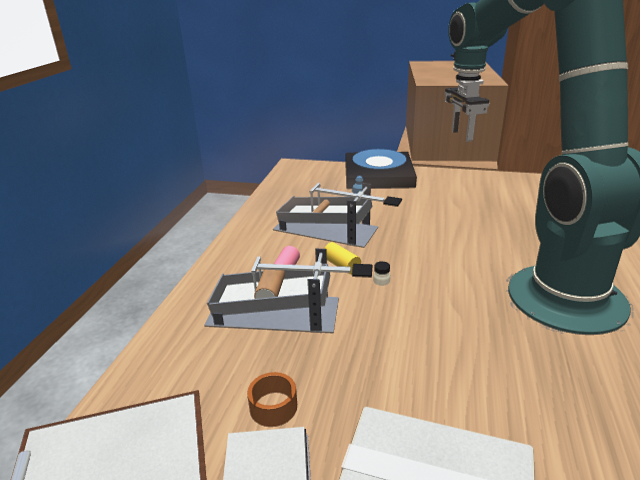

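View pics/top0.png

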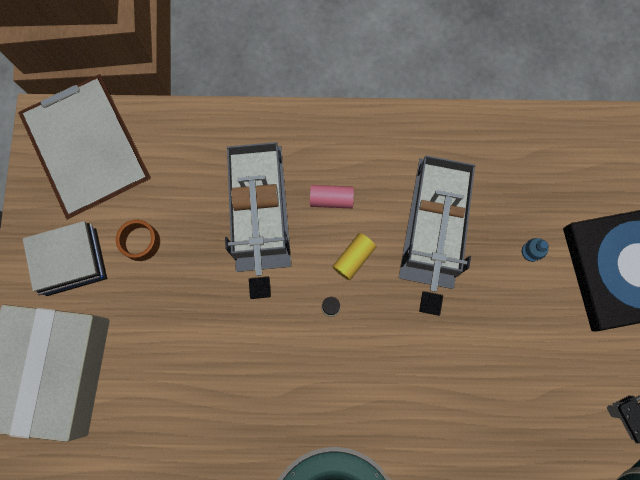

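The top view shows two candidate dispensers. The left one has its paddle at (259,287) and a fat brown tube at (255,196). The right one has its paddle at (431,303) and a slim brown tube at (441,208). The pink (331,196) and yellow (355,256) cylinders lie outside the dispensers and are decoys, and the jar is at (331,306). The left dispenser fits "thick". I'll measure it and confirm in an enlarged crop.

```bash
cat > h.py <<'E'
import numpy as np,cv2
from scipy.spatial.transform import Rotation as R
from station import bot
def ray(n,u,v):
    c=bot.calibration(n);K=c["intrinsics"]
    d=np.array([(u-K[0,2])/K[0,0],-(v-K[1,2])/K[1,1],-1]);return c["eye"],R.from_rotvec(c["attitude"]).apply(d)
def plane(n,u,v,z):
    e,d=ray(n,u,v);return e+d*(z-e[2])/d[2]
def proj(n,p):
    c=bot.calibration(n);K=c["intrinsics"];q=R.from_rotvec(c["attitude"]).inv().apply(np.array(p)-c["eye"])
    return K[0,0]*q[0]/-q[2]+K[0,2],K[1,1]*-q[1]/-q[2]+K[1,2]
def tri(u1,u2):
    e1,d1=ray("side",*u1);e2,d2=ray("top",*u2)
    s=np.linalg.lstsq(np.c_[d1,-d2],e2-e1,rcond=None)[0];a=e1+s[0]*d1;b=e2+s[1]*d2;return (a+b)/2,np.linalg.norm(a-b)
def blob(im,box,thr=45):
    x0,y0,x1,y1=box;m=(im[y0:y1,x0:x1].max(2)<thr).astype(np.uint8)
    n,l,s,c=cv2.connectedComponentsWithStats(m);i=1+s[1:,4].argmax();
    r=cv2.minAreaRect(np.argwhere(l==i)[:,::-1].astype(np.float32));return c[i]+[x0,y0],s[i],r
E
python3 - <<'E'
from h import *
np.set_printoptions(precision=4,suppress=True)
t=cv2.imread("pics/top0.png");s=cv2.imread("pics/side0.png")
bt=blob(t,(240,272,285,305));bs=blob(s,(345,258,374,282));print(bt,bs)
print(plane("top",*bt[0],.134),tri(bs[0],bt[0]))
b2=blob(t,(412,287,450,320));print(b2,plane("top",*b2[0],.134))
# tube
hsv=cv2.cvtColor(t,cv2.COLOR_BGR2HSV)
for box,z in(((225,175,285,215),.081),((415,195,470,222),.065)):
    x0,y0,x1,y1=box;m=cv2.inRange(hsv[y0:y1,x0:x1],(3,70,30),(20,255,200));r=cv2.minAreaRect(np.argwhere(m)[:,::-1].astype(np.float32));print(r,plane("top",r[0][0]+x0,r[0][1]+y0,z))
print(plane("top",331,306,.05))
cv2.imwrite("pics/crop.png",np.hstack([cv2.resize(t[135:320,215:305],None,fx=3,fy=3),cv2.resize(t[135:320,395:485],None,fx=3,fy=3)]))
E
```

```text
(array([259.3277, 287.4434]), array([  9,   5,  22,  22, 415], dtype=int32), ((19.405738830566406, 15.463113784790039), (20.189470291137695, 20.461078643798828), 84.80557250976562)) (array([364.26, 273.14]), array([ 8,  7, 19, 12, 50], dtype=int32), ((17.0, 12.5), (11.0, 18.0), 90.0))
[0.4772 0.1628 0.134 ] (array([0.4754, 0.1637, 0.1234]), np.float64(0.006392631075718201))
(array([430.6713, 303.0979]), array([  7,   5,  24,  24, 429], dtype=int32), ((18.576921463012695, 16.11538314819336), (21.180540084838867, 20.396076202392578), 11.309932708740234)) [ 0.4489 -0.1963  0.134 ]
((29.5, 19.5), (39.0, 59.0), 90.0) [0.695  0.1872 0.081 ]
((30.6328067779541, 14.365798950195312), (50.92289733886719, 11.505682945251465), 13.736268043518066) [ 0.6701 -0.2474  0.065 ]
[0.4485 0.0112 0.05  ]
```

View pics/crop.png

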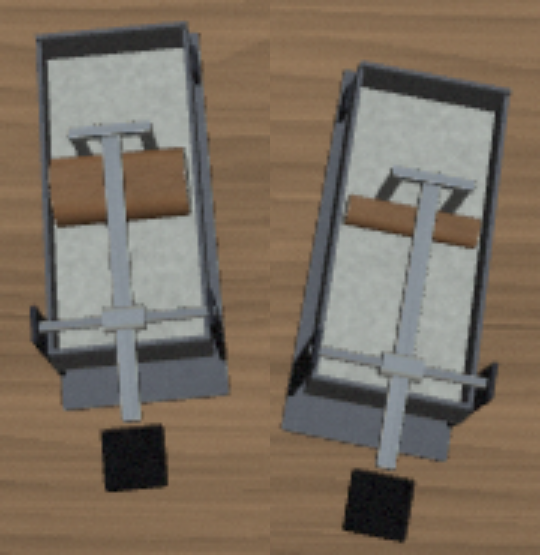

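The enlarged crop confirms it. The left dispenser holds the fat brown tube (about 52 mm, filling the lane), and the right one holds the slim tube. The target is the left paddle, at about (0.477, 0.163, 0.134).

```bash
cat > d.py <<'E'
from h import *
import sys
np.set_printoptions(precision=4,suppress=True)
s=bot.state();A=R.from_rotvec(s["orientation"])
print(s["t"],s["ee_pos"],s["force"],s["opening"]);print(A.as_matrix())
if len(sys.argv)>1: print("shift cm",A.inv().apply(np.array(list(map(float,sys.argv[1:4])))-s["ee_pos"])*100)
E
python3 d.py .48 .163 .18
python3 -c "
from h import *
g=plane('top',251.5,178.5,.134);print(g, g-plane('top',259.3,287.4,.134))"
```

```text
0.1 [ 0.2654 -0.5655  0.2049] [ 0.1507 -0.1589 -0.0529] 0.9995641973201767
[[-0.9053 -0.0005  0.4248]
 [-0.4248  0.0009 -0.9053]
 [ 0.0001 -1.     -0.001 ]]
shift cm [-50.3808   2.5456 -56.8301]
[0.71591503 0.18843444 0.134     ] [0.2385975  0.02561338 0.        ]
```

Emit:
{"fn": "send_rows", "kwargs": {
  "plan": [
    {"tx":-3.4,"ty":-1,"tz":-3.8,"grip":1},
    {"tx":-6.8,"ty":-2,"tz":-7.6,"grip":1},
    {"tx":-10.2,"ty":-2,"tz":-11.4,"grip":1},
    {"tx":-13.6,"ty":-2,"tz":-15.2,"grip":1},
    {"tx":-17,"ty":-2,"tz":-19,"grip":1}
  ]
}}

```text
invalid input at $.plan[0]: expected keys tx, ty, tz, turn, grip
```

Emit:
{"fn": "send_rows", "kwargs": {
  "plan": [
    {"tx":-3.4,"tz":-3.8,"grip":1},
    {"tx":-6.8,"tz":-7.6,"grip":1},
    {"tx":-10.2,"tz":-11.4,"grip":1},
    {"tx":-13.6,"tz":-15.2,"grip":1},
    {"tx":-17,"tz":-19,"grip":1}
  ]
}}

```text
invalid input at $.plan[0]: expected keys tx, ty, tz, turn, grip
```

```bash
python3 d.py .48 .163 .18
```

```text
0.1 [ 0.2654 -0.5655  0.2049] [ 0.1507 -0.1589 -0.0529] 0.9995641973201767
[[-0.9053 -0.0005  0.4248]
 [-0.4248  0.0009 -0.9053]
 [ 0.0001 -1.     -0.001 ]]
shift cm [-50.3808   2.5456 -56.8301]
```

Emit:
{"fn": "send_rows", "kwargs": {
  "plan": [
    {"tx":-3.4,"ty":-1,"tz":-3.8,"turn":0,"grip":1},
    {"tx":-6.8,"ty":-2,"tz":-7.6,"turn":0,"grip":1},
    {"tx":-10.2,"ty":-2,"tz":-11.4,"turn":0,"grip":1},
    {"tx":-13.6,"ty":-2,"tz":-15.2,"turn":0,"grip":1},
    {"tx":-17,"ty":-2,"tz":-19,"turn":0,"grip":1}
  ]
}}

```text
t: 0.72
ee_pos: [0.3389, -0.3198, 0.2253]
orientation: [-0.441, 1.979, -1.978]
force: [-0.1, 0.6, -0.0]
opening: 0.505
```

Emit:
{"fn": "send_rows", "kwargs": {
  "plan": [
    {"tx":-3.4,"ty":0,"tz":-3.8,"turn":0,"grip":1},
    {"tx":-6.8,"ty":0,"tz":-7.6,"turn":0,"grip":1},
    {"tx":-10.2,"ty":0,"tz":-11.4,"turn":0,"grip":1},
    {"tx":-13.6,"ty":0,"tz":-15.2,"turn":0,"grip":1},
    {"tx":-17,"ty":0,"tz":-19,"turn":0,"grip":1}
  ]
}}

```text
t: 1.35
ee_pos: [0.412, -0.0757, 0.2255]
orientation: [-0.441, 1.978, -1.979]
force: [0.5, -0.5, -0.1]
opening: 0.004
```

```bash
python3 d.py .48 .163 .18
```

```text
1.35 [ 0.412  -0.0757  0.2255] [ 0.513  -0.5468 -0.15  ] 0.003604572076569573
[[-0.9053  0.      0.4248]
 [-0.4248 -0.0002 -0.9053]
 [ 0.     -1.      0.0002]]
shift cm [-16.2986   4.5436 -18.7208]
```

Emit:
{"fn": "send_rows", "kwargs": {
  "plan": [
    {"tx":-3.3,"ty":0,"tz":-3.7,"turn":4,"grip":1},
    {"tx":-6.6,"ty":0,"tz":-7.4,"turn":8,"grip":1},
    {"tx":-9.9,"ty":0,"tz":-11.2,"turn":12,"grip":1},
    {"tx":-13.1,"ty":1.5,"tz":-15,"turn":16,"grip":1},
    {"tx":-16.3,"ty":4,"tz":-18.7,"turn":19,"grip":1}
  ]
}}

```text
t: 1.98
ee_pos: [0.4806, 0.1628, 0.1854]
orientation: [-0.112, 2.167, -2.167]
force: [0.6, -1.1, 1.0]
opening: 0.007
```

Emit:
{"fn": "send_rows", "kwargs": {
  "plan": [
    {"tx":0,"ty":1,"tz":0,"turn":0,"grip":1},
    {"tx":0,"ty":2,"tz":0,"turn":0,"grip":1}
  ]
}}

```text
t: 2.22
ee_pos: [0.4798, 0.1608, 0.1648]
orientation: [-0.118, 2.166, -2.167]
force: [0.3, -1.0, 0.9]
opening: 0.008
```

```bash
python3 d.py .48 .163 .134
python3 - <<'E'
from h import *
a=bot.capture("side")[:,:,::-1];b=bot.capture("top")[:,:,::-1]
cv2.imwrite("pics/c1.png",np.hstack([cv2.resize(a[200:340,200:400],(400,280)),cv2.resize(b[130:330,200:400],(400,400))[:280] if 0 else cv2.resize(b[170:310,160:360],(400,280))]))
E
```

```text
2.225 [0.4798 0.1608 0.1648] [ 0.2852 -0.9821  0.9116] 0.00801026111497842
[[-0.9942 -0.0008  0.1074]
 [-0.1074 -0.0002 -0.9942]
 [ 0.0008 -1.      0.0002]]
shift cm [-0.0499  3.0749 -0.2189]
```

View pics/c1.png

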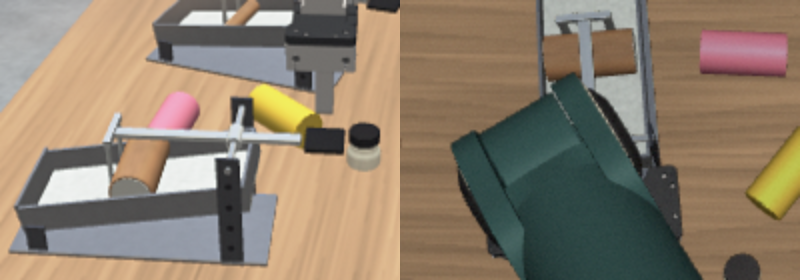

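The left half (side view) shows the shut fingertip at about (325,110), just above the black paddle at (325,138). In the top view the arm covers the paddle. Next I press in stages.

Emit:
{"fn": "send_rows", "kwargs": {
  "plan": [
    {"tx":0,"ty":1.5,"tz":0,"turn":0,"grip":1},
    {"tx":0,"ty":3,"tz":0,"turn":0,"grip":1},
    {"tx":0,"ty":4,"tz":0,"turn":0,"grip":1},
    {"tx":0,"ty":5,"tz":0,"turn":0,"grip":1},
    {"tx":0,"ty":6,"tz":0,"turn":0,"grip":1}
  ]
}}

```text
t: 2.95
ee_pos: [0.4803, 0.1614, 0.1051]
orientation: [-0.116, 2.166, -2.166]
force: [1.5, 0.1, 4.8]
opening: 0.005
```

Emit:
{"fn": "send_rows", "kwargs": {
  "plan": [
    {"tx":0,"ty":0.3,"tz":0,"turn":0,"grip":1},
    {"tx":0,"ty":0.5,"tz":0,"turn":0,"grip":1},
    {"tx":0,"ty":0.5,"tz":0,"turn":0,"grip":1}
  ]
}}

```text
t: 3.32
ee_pos: [0.48, 0.1613, 0.1006]
orientation: [-0.116, 2.166, -2.166]
force: [1.1, 0.9, 4.8]
opening: 0.002
```

```bash
python3 d.py
cat > look.py <<'E'
from h import *
import sys
a=bot.capture("side")[:,:,::-1];b=bot.capture("top")[:,:,::-1]
cv2.imwrite(f"pics/{sys.argv[1]}.png",np.hstack([cv2.resize(a[200:340,200:400],(400,280)),cv2.resize(b[130:270,160:360],(400,280))]))
E
python3 look.py c2
```

```text
3.325 [0.48   0.1613 0.1006] [1.1445 0.9217 4.7657] 0.0019515005991555827
[[-0.9943  0.0001  0.1071]
 [-0.1071  0.0001 -0.9943]
 [-0.0001 -1.     -0.0001]]
```

View pics/c2.png

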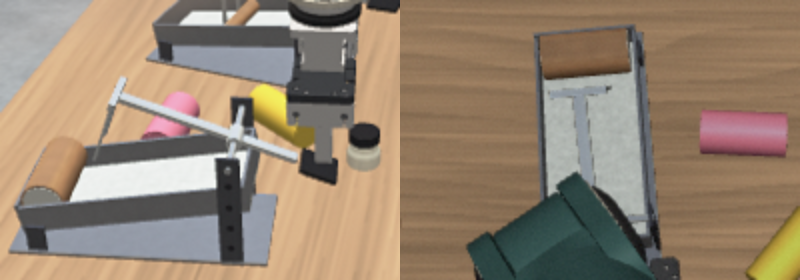

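The gate is raised and the thick tube already lies at the stop wall: crop (52,180) in the side view and (585,52) in the top view. I'll hold briefly so it settles, then let the lever up.

Emit:
{"fn": "send_rows", "kwargs": {
  "plan": [
    {"tx":0,"ty":0,"tz":0,"turn":0,"grip":1},
    {"tx":0,"ty":0,"tz":0,"turn":0,"grip":1},
    {"tx":0,"ty":0,"tz":0,"turn":0,"grip":1},
    {"tx":0,"ty":0,"tz":0,"turn":0,"grip":1},
    {"tx":0,"ty":-0.5,"tz":0,"turn":0,"grip":1}
  ]
}}

```text
t: 4.05
ee_pos: [0.4792, 0.1611, 0.1052]
orientation: [-0.118, 2.167, -2.167]
force: [-4.4, 0.0, 2.9]
opening: 0.007
```

Emit:
{"fn": "send_rows", "kwargs": {
  "plan": [
    {"tx":0,"ty":-0.8,"tz":0,"turn":0,"grip":1},
    {"tx":0,"ty":-1.6,"tz":0,"turn":0,"grip":1},
    {"tx":0,"ty":-2.4,"tz":0,"turn":0,"grip":1},
    {"tx":0,"ty":-3.2,"tz":0,"turn":0,"grip":1},
    {"tx":0,"ty":-4,"tz":0,"turn":0,"grip":1}
  ]
}}

```text
t: 4.68
ee_pos: [0.4801, 0.1612, 0.146]
orientation: [-0.116, 2.166, -2.166]
force: [1.1, -0.6, -0.0]
opening: 0.007
```

Emit:
{"fn": "send_rows", "kwargs": {
  "plan": [
    {"tx":0,"ty":-2,"tz":0,"turn":0,"grip":1},
    {"tx":1,"ty":-4,"tz":0,"turn":0,"grip":1},
    {"tx":3,"ty":-6,"tz":0,"turn":0,"grip":1},
    {"tx":5,"ty":-7,"tz":0,"turn":0,"grip":1},
    {"tx":5,"ty":-7,"tz":0,"turn":0,"grip":1}
  ]
}}

```text
t: 5.3
ee_pos: [0.4301, 0.1558, 0.2165]
orientation: [-0.114, 2.165, -2.166]
force: [0.3, 0.2, -0.9]
opening: 0.004
```

```bash
python3 d.py
python3 - <<'E'
from h import *
a=bot.capture("side")[:,:,::-1];b=bot.capture("top")[:,:,::-1]
cv2.imwrite("pics/e1.png",np.hstack([cv2.resize(a[140:410,200:410],(400,514)),cv2.resize(b[90:350,100:560],(400,226)).copy() if 0 else cv2.copyMakeBorder(cv2.resize(b[90:350,200:500],(400,347)),0,167,0,0,0)]))
E
```

```text
5.3 [0.4301 0.1558 0.2165] [ 0.3266  0.2443 -0.891 ] 0.004460162084059973
[[-0.9942  0.002   0.1072]
 [-0.1072 -0.0004 -0.9942]
 [-0.0019 -1.      0.0006]]
```

View pics/e1.png

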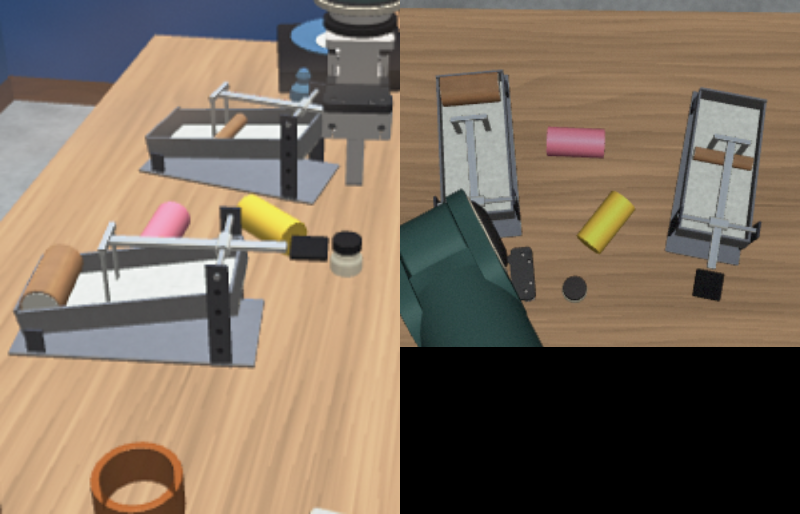

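The gate is shut and the lever is level, with its paddle at (309,248). The thick tube lies at the stop wall at (52,277). The thin tube is still held behind its gate, and the jar, figurine and tape are where they were. The tool is clear of everything.

```bash
python3 -c "
from station import bot
print(bot.sign_off())"
```

```text
the job is handed in; nothing more can be done
None
```

The thick tube is released and the job is handed in at about 5.4 s of the 32 s allowed. I pressed the thick dispenser's paddle down with the shut fingertips, at about 5 N. I held it until the tube lay against the stop wall, then lifted slowly so the spring shut the gate behind it.

The last pictures show the lever level, the gate shut with the tube below it, and the gripper clear. The thin tube and its lever, the tape roll, figurine and jar look unmoved, and the wrist force was near zero.

No check failed. One measurement disagreed: triangulating the paddle from both cameras gave z 0.123 m against the listed 0.134 m, because only part of the paddle was picked out in the side picture. I used the top view with the listed height instead.

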